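# Scan a sample tube and re-suspend it on a touch vortex mixer

### The arm

A 7-joint arm with a two-finger parallel gripper is mounted at the origin on a cart in front of the work surface, level with it; the furniture and walls round the work are solid. World frame = base frame: x ahead of the robot, y to its left, z up, the work surface at z = 0. Lengths are in m, angles in degrees, forces in N, time in s.
With the tool pointing down it reaches from about 0.425 to 0.875 m from the base axis. Payload 4.7 kg.
Tool frame: the origin (TCP) lies at the very end of the fingers, on their centre line; the grasp point (between the pads) lies 19 mm behind it; z points along the fingers, y is the line along which they close (so a half turn about z gives the same grasp; the last joint's range is limited). The gripper opens to 87 mm and grips with 3 to 60 N. Pads are 19 mm wide; open, the fingers measure 117 mm over their backs; the gripper's body (75 mm by 190 mm) begins 51 mm behind the grasp point.
Start: joints at [74.49, 18.392, -4.016, 83.108, 1.295, 78.541, -3.26], TCP at [0.183, -0.624, 0.223] pointing down, gripper open.
Joint ranges: [-163.93, 163.93], [-17.29, 119.83], [-79.2, 71.16], [3.27, 140.29], [-89.18, 269.18], [5.43, 117.66], [-154.24, 154.24]. Speed limits (degrees/s): [147.25, 147.25, 180, 180, 180, 180, 180].

### API

Orientations are given as [roll, pitch, yaw] about the fixed x, y, z axes, in that order (R = Rz(yaw) Ry(pitch) Rx(roll)).
In Python, from cell import get_obs, read_camera, sign_off, silhouettes gives the robot as it stands.
- The arm moves only by the tool play_rows, never from a script. Its argument "steps" is a list that holds one entry, the list of rows, each a list of 7 numbers: the shift along the tool's x, y, z in m, then the turn, a rotation vector about the tool's x, y, z in rad, then the finger opening in m, from 0 to 0.087. A call has 1 to 12 rows; each row shifts and turns the commanded pose from where the row before left it, along the tool's axes as they then stand; what a row does not reach is not made up. A row lasts 1/10 s, in which the tool goes at most 50 mm and 8.59 degrees, less where a joint would pass 70% of its speed; a pose out of reach is approached as far as the arm can. A call is refused whole if a number of a shift passes 0.05 or a number of a turn 0.15, either way. A call with a gripper value outside its range is refused whole. The fingers move at their own pace and stop on an object; "force" is the grip in N (left out, the last holds). Time passes only in rows, so rows that do not move let the fingers close. It gives the time, the measured TCP pose, the force, the opening and the grip force at its end, in the units of the state.
- get_obs(): the state, without advancing time (a new reading comes with each control period).
- read_camera(name): name is "side" or "top"; returns a dict with "frame" (400x640x3 uint8, red, green, blue), "intrinsics" (3x3 intrinsics, pixels), "view" (4x4, takes a point from world to camera coordinates). Camera axes: x right, y up, looking along -z (the intrinsics and any distortion apply to the point x, -y, -z); pixel columns grow to the right and rows downward; lengths in m; the calibration is good to about 2 mm. A picture is of the moment at which its call begins. There is no depth.
- sign_off(): hands the job in; it is judged then, once.
Trained networks look in the newest picture that a camera, given by its name, has taken for a name from the list of things; names that differ only in an ending like _2 or _b are one class to them, and where a whole thing is asked for, a point or a joint stands for the part that bears it (a point fixed in the world has none). Each returns a list of dicts, best first, with "p" (0 to 1); they miss things now and then, are a little off and sometimes report something else, mostly with a low value. They report only what shows in the picture. A call takes as long as a camera call. They do not tell look-alikes from the thing itself.
- silhouettes(camera, name): "pixels" (400x640 bool, what is visible of it) and "extent" ([left, top, right, bottom] in pixels, round what is visible of it).
The state is a dict: "time_s": time; "qpos": joint angles; "joint_velocities": joint speeds; "effort": joint torques, N m; "tool_pos": TCP position; "tool_rot": TCP orientation; "force": force on the tool from outside, world axes, zero at the start; "wrist_torque": the same for the moment, N m; "grip_width": finger opening in m; "grasp_force": force on a finger pad.
Only numpy, scipy, OpenCV 4.12 (cv2) and the standard library are available. Lean on these libraries where they do the work, as an engineer would, in place of code of your own. Each camera call takes 0.05 s, during which the arm holds its last target. There are 200 camera calls.

### The job

The cells in the yellow-capped sample tube have settled and must be shaken up before a smear is made. Take that tube out of the orange rack, book it in by holding it upright and still for a second with its barcode label squarely facing the bench scanner's window, about 5 cm away, then press it upright, well down into the vortex mixer's sprung rubber cup, without ramming it. Touch mixing only runs while the cup is held down, so the program finishes while holding: do not let go, end with the tube still gripped and pressing the cup down; leave the other tubes and the things on the bench where they are.

Things in the scene. Friction and masses are not known exactly. Their poses are not given: they have to be found in the camera images.
- yellow_tube: Sample tube with a yellow cap, 83 mm long, standing upright in the orange rack. Origin at the centre of its lower end, z along the tube to the cap. Barrel 13 mm in diameter from 0 to 66 mm, cap 16 mm in diameter from 66 to 83 mm; 15 g. In the rack its lower end is 27 mm above the worktop (27 mm above tube_rack), so its cap is at 93 to 110 mm. The white barcode label is centred on its -x side.
- label (a point): Centre of the yellow-capped tube's barcode label: on the barrel's -x side, 36 mm above the tube's lower end; axes as yellow_tube, so the label faces along -x. In the rack it faces the robot's side of the rack, to within about 20 degrees of the rack's own -x.
- label_ahead (a point): Point in the air 50 mm straight out from label, moving with the yellow-capped tube: when the label is read as asked it lies about on the scanner's window.
- tube_rack: Orange two-row tube rack, 64 x 156 x 56 mm (x, y, z), fixed to the worktop; origin at the centre of its underside, long side along y. The yellow- and red-capped tubes stand in two of its holes, at (-12, -36) mm and (12, 12) mm from the origin, either way round; they fit 14 mm holes with 0.6 mm play and are held by the tier at 24 to 27 mm and the top at 53 to 56 mm: lift straight up. A purple-capped tube stands at (-12, 60) mm.
- red_tube: Sample tube like the yellow-capped one but with a red cap, in the same rack; origin at the centre of its lower end. Stays there.
- scanner: White and black presentation barcode scanner on a round black foot, 120 mm high, head 46 x 70 x 80 mm, fixed. Origin at the centre of the underside; the window looks horizontally along its -x.
- scanner_window (a point): Centre of the scanner's dark red window, 78 mm above the worktop; axes as scanner, so the window faces along -x and a tube to be read stands in front of it at negative x.
- vortex_mixer: White vortex mixer, housing 126 x 104 x 60 mm, fixed; origin at the centre of its underside, front with the dial at -x. The ribbed black rubber cup stands on its top, 8 mm behind (+x of) the origin.
- cup_seat (a point): Centre of the inner floor of the mixer's rubber cup, where the tube's lower end rests, moving with the cup: 93 mm above the worktop when the cup is up. The cup is an upward-opening cone: inside diameter 16 mm at the floor and 35 mm at the rim, 22 mm above the floor.
- mixer_cup (a joint): How far the mixer's cup is pressed down, in m: 0 up, 0.008 on its stop. Sprung: it starts to give at 3 N and takes 1.5 N more per mm, so 10 to 12 N at 5 to 6 mm, 15 N at the stop. Mixing runs from 4.5 mm down.
- petri_dish: Low round culture dish, 62 mm across, 15 mm high, loose on the worktop near the robot; origin under its centre. A bystander.
- marker: Red and white marker pen, 135 mm long, 16 mm thick, lying loose on the worktop; origin under its centre. A bystander.
- tally_counter: Round hand tally counter, 52 x 70 x 23 mm, loose on the worktop behind the rack; origin under its centre. A bystander.
Not all that is in view belongs to the job. What is shaped like the scanner but blue or green is not meant.

How it is judged (in metres and radians):
On the way, in this order (a step that is already met when the one before it is completed fails the run):
1. the yellow-capped tube is gripped and clear above the rack (contact force between the fingers and yellow_tube above 2 N and height (world z) of yellow_tube above 0.06 m), for 0.1 s.
2. the tube is held upright and still with its label facing the scanner's window, 30 to 70 mm from it (contact force between the fingers and yellow_tube above 2 N and x of label in the frame of scanner_window between -0.07 and -0.03 m and y of label in the frame of scanner_window between -0.018 and 0.018 m and z of label in the frame of scanner_window between -0.02 and 0.02 m and x of label_ahead in the frame of scanner_window above -0.04 m and angle between the x axis of yellow_tube and the x axis of scanner, either way round below 0.5 rad and angle between yellow_tube's own z axis and vertical below 0.3 rad and linear speed of yellow_tube below 0.015 m/s), for 0.5 s.
3. the tube stands in the mixer's cup and has pressed it down at least 4.5 mm (contact force between the fingers and yellow_tube above 2 N and value of joint mixer_cup above 0.0045 m and contact force between yellow_tube and vortex_mixer above 5 N and horizontal distance between yellow_tube and cup_seat below 0.006 m), for 0.3 s.
At the end, for the whole second after the job is handed in: Fingers still hold the yellow-capped tube, upright within 0.2 rad and still, its lower end within 6 mm of the cup's axis, pushing the mixer with over 5 N and keeping the cup at least 4.5 mm down; red-capped tube within 20 mm, dish, marker and counter within 30 mm of where they began (all of step 3 and angle between yellow_tube's own z axis and vertical below 0.2 rad and linear speed of yellow_tube below 0.02 m/s and distance of red_tube from where it was at the start of the episode below 0.02 m and distance of each of petri_dish, marker, tally_counter from where it was at the start of the episode below 0.03 m); the arm keeps its last pose, push and grip.
It fails at once if the tube is rammed into the cup with more than 35 N (contact force between yellow_tube and vortex_mixer above 35 N).
It fails at once if another thing is disturbed: the red-capped tube by 20 mm, or the dish, marker or counter by 30 mm (distance of red_tube from where it was at the start of the episode above 0.02 m or distance of any of petri_dish, marker, tally_counter from where it was at the start of the episode above 0.03 m).
It also fails if it takes over 45 s, if anything falls off the work surface, if the arm or the gripper's body presses on something with over 40 N, if the wrist force passes 120 N, or if a joint passes its speed limit or range.

## Working session

There is one attempt and no reset: what is moved stays moved. The work goes in short steps, Python scripts to look and compute and a tool call to move; the robot and the scene stay as the last step left them, time stands still between calls to the robot, and variables do not carry over. Pictures are saved under pics/ and viewed, at most 10 in all, crops included, and the job is handed in when it is done.

Besides the shell and the picture viewer there is one more tool, called as name(argument=value, ...) on one line, values as JSON. play_rows: Moves the arm, as the interface text tells. Its arguments: {"type":"object","properties":{"steps":{"type":"array","items":{"type":"array","items":{"type":"array","items":{"type":"number"}}}},"force":{"type":"number"}},"required":["steps"]}

```bash
mkdir -p pics; ls
cat > h.py <<'E'
import numpy as np, cv2
from cell import *
def proj(c,P):
    P=np.atleast_2d(P); q=(c['view']@np.c_[P,np.ones(len(P))].T)[:3]
    q=np.array([q[0],-q[1],-q[2]]); u=np.array(c['intrinsics'])@q
    return (u[:2]/u[2]).T
def at_z(c,uv,z):
    V=np.array(c['view']); R=V[:3,:3]; o=-R.T@V[:3,3]
    d=np.linalg.inv(np.array(c['intrinsics']))@[uv[0],uv[1],1]; d=R.T@[d[0],-d[1],-d[2]]
    return o+d*(z-o[2])/d[2]
E
python3 - <<'E'
from h import *
print(get_obs())
for n in ['side','top']:
    c=read_camera(n); print(n,[k for k in c]); cv2.imwrite(f'pics/{n}0.png',c['frame'][:,:,::-1])
    V=np.array(c['view']); print(c['intrinsics'],-V[:3,:3].T@V[:3,3],V[:3,:3].round(2))
    for o in ['yellow_tube','red_tube','tube_rack','scanner','vortex_mixer','cup_seat','label','petri_dish','marker','tally_counter']:
        try:
            for s in silhouettes(n,o)[:3]:
                ys,xs=np.where(s['pixels']); print(o,round(s['p'],2),s['extent'],xs.mean().round(1),ys.mean().round(1))
        except Exception as e: print(o,e)
E
```

```text
pics
{'time_s': 0.0, 'qpos': array([74.4904705 , 18.43970136, -4.01589397, 83.1749932 ,  1.29591137,
       78.54072043, -3.25953931]), 'joint_velocities': array([-0.07597589, -0.01279609,  0.01966747, -0.01092426,  0.10885136,
       -0.04158136,  0.07077583]), 'effort': array([-9.17123289e-04, -4.91293180e+01, -4.03952077e-01, -3.12526989e+01,
       -6.38301973e-02,  4.35031636e-02,  1.16165279e-04]), 'tool_pos': array([ 0.18241608, -0.62330024,  0.2214535 ]), 'tool_rot': array([-1.79889881e+02,  6.53107645e-03,  1.63202741e+01]), 'force': array([0.13325661, 0.23636316, 0.35772809]), 'wrist_torque': array([-0.01787633, -0.01751714,  0.00460976]), 'grasp_force': 0.0, 'grip_width': 0.08727256355944096}
side ['frame', 'intrinsics', 'view']
[[391.41730654   0.         317.13639217]
 [  0.         391.41730654 203.00084759]
 [  0.           0.           1.        ]] [0.02762429 0.85628082 0.62727702] [[-0.9  -0.44 -0.03]
 [ 0.19 -0.43  0.88]
 [-0.4   0.78  0.47]]
yellow_tube 0.61 [265.1, 242.5, 274.9, 261.7] 270.8 250.6
red_tube 0.6 [247.1, 239.7, 311.4, 300.7] 278.5 271.4
red_tube 0.4
[... 997 characters left out ...]
0.4, 165.3, 308.5, 177.9] 304.2 170.8
red_tube 0.62 [226.0, 208.7, 239.3, 217.4] 232.3 211.4
tube_rack 0.71 [210.7, 204.8, 267.0, 231.4] 240.5 217.8
scanner 0.9 [339.7, 187.7, 369.8, 219.0] 351.0 203.8
scanner 0.81 [376.0, 199.2, 410.7, 226.0] 393.8 212.9
scanner 0.55 [423.5, 219.3, 462.2, 241.1] 441.6 230.8
vortex_mixer 0.88 [288.7, 157.1, 323.6, 203.0] 306.5 180.4
cup_seat 0.67 [297.0, 164.4, 307.7, 177.2] 304.3 170.9
cup_seat 0.57 [377.4, 201.0, 411.3, 230.0] 393.9 212.7
label 0.33 [210.8, 169.0, 227.1, 182.9] 218.5 172.5
petri_dish 0.58 [329.0, 233.4, 344.8, 254.1] 337.2 243.8
marker 0.62 [274.9, 222.6, 312.4, 241.5] 292.2 233.0
tally_counter 0.72 [209.3, 165.0, 227.3, 181.2] 218.2 173.0
```

Run:
```python
import cv2
a=cv2.imread('pics/side0.png')[140:310,180:410]; b=cv2.imread('pics/top0.png')[145:265,190:480]
cv2.imwrite('pics/sc.png',cv2.resize(a,None,fx=3.4,fy=3.4,interpolation=2)); cv2.imwrite('pics/tc.png',cv2.resize(b,None,fx=2.7,fy=2.7,interpolation=2))
```

```text
(no output)
```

View pics/sc.png

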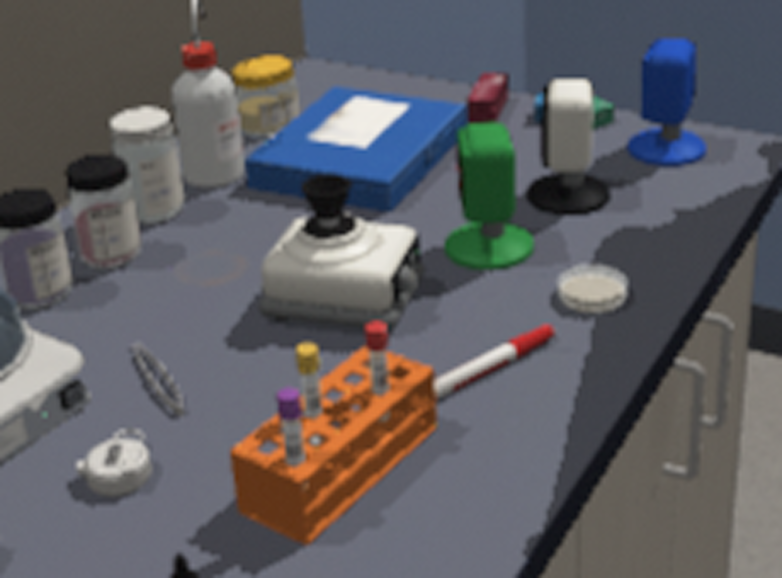

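View pics/tc.png

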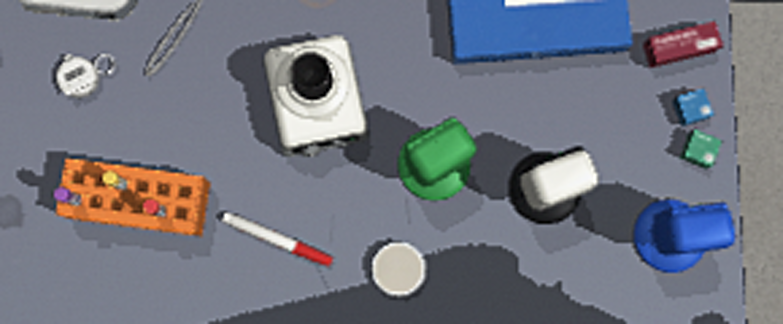

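```bash
cat > loc.py <<'E'
from h import *
from scipy.optimize import minimize
C={n:read_camera(n) for n in ['side','top']}
for n,c in C.items(): c['hsv']=cv2.cvtColor(c['frame'],cv2.COLOR_RGB2HSV)
def box(cx,cy,yaw,sx,sy,z0,z1,ox=0):
    p=np.array([[ox+a*sx/2,b*sy/2,z] for a in(-1,1) for b in(-1,1) for z in(z0,z1)])
    c,s=np.cos(yaw),np.sin(yaw); return p@np.array([[c,s,0],[-s,c,0],[0,0,1]])+[cx,cy,0]
def cyl(cx,cy,r,z0,z1):
    t=np.linspace(0,6.28,24); return np.array([[cx+r*np.cos(a),cy+r*np.sin(a),z] for a in t for z in(z0,z1)])
def render(c,parts):
    S=4; m=np.zeros((400*S,640*S),np.uint8)
    for P in parts: cv2.fillConvexPoly(m,cv2.convexHull(np.round((proj(c,P)+.5)*S).astype(np.int32)),1)
    return cv2.resize(m.astype(np.float32),(640,400),interpolation=cv2.INTER_AREA)
def fit(masks,model,x0,step):
    f=lambda x:sum(np.abs(render(C[n],model(x))-m).sum()/m.sum() for n,m in masks.items())
    best=None
    sim=np.vstack([x0]+[np.array(x0)+np.eye(len(x0))[i]*step[i] for i in range(len(x0))])
    return minimize(f,x0,method='Nelder-Mead',options=dict(initial_simplex=sim,xatol=1e-4,fatol=1e-4,maxiter=250))
def pick(n,o,uv):
    for s in silhouettes(n,o):
        l,t,r,b=s['extent']
        if l<=uv[0]<=r and t<=uv[1]<=b: return s['pixels'].astype(float)
def blob(n,lo,hi,roi):
    m=cv2.inRange(C[n]['hsv'],np.array(lo),np.array(hi)).astype(float)/255; z=np.zeros_like(m); x0,y0,x1,y1=roi; z[y0:y1,x0:x1]=m[y0:y1,x0:x1]; return z
E
python3 - <<'E'
from loc import *
# rack
M={'side':pick('side','tube_rack',(280,275)),'top':pick('top','tube_rack',(240,218))}
g=at_z(C['top'],(240,218),.05)
r=fit(M,lambda x:[box(x[0],x[1],x[2],.064,.156,0,.056)],[g[0],g[1],-.2],[.02,.02,.2]); print('rack',r.x,r.fun)
x,y,a=r.x; print('yellow by rack',x+np.cos(a)*.012-np.sin(a)*.012, y+np.sin(a)*.012+np.cos(a)*.012)
# yellow cap
M={'side':blob('side',(18,110,90),(35,255,255),(262,236,282,256)),'top':blob('top',(18,110,90),(35,255,255),(220,203,242,222))}
print({k:v.sum() for k,v in M.items()})
g=at_z(C['top'],(231,211),.11)
r=fit(M,lambda x:[cyl(x[0],x[1],.008,.093,.110)],g[:2],[.01,.01]); print('cap',r.x,r.fun)
M={'side':pick('side','scanner',(347,185)),'top':pick('top','scanner',(394,213))}
g=at_z(C['top'],(394,213),.08)
for y0 in(-2.6,.5):
  r=fit(M,lambda x:[box(x[0],x[1],x[2],.046,.070,.04,.12,x[3]),cyl(x[0],x[1],.045,0,.008)],[g[0],g[1],y0,0],[.02,.02,.3,.02]); print('scan',r.x,r.fun)
M={'side':pick('side','vortex_mixer',(280,217)),'top':pick('top','vortex_mixer',(306,180))}
g=at_z(C['top'],(306,184),.05)
def mm(x):
  c,s=np.cos(x[2]),np.sin(x[2]); k=(x[0]+.008*c,x[1]+.008*s); return [box(*x,.126,.104,0,.06),cyl(*k,.0175,.09,.115)]
r=fit(M,mm,[g[0],g[1],0.1],[.02,.02,.2]); print('mix',r.x,r.fun,mm(r.x)[1].mean(0))
# dark cup rim
for n,roi in(('top',(292,160,314,182)),('side',(266,186,288,212))):
  m=blob(n,(0,0,0),(180,255,60),roi); ys,xs=np.where(m>0); print(n,m.sum(),xs.min(),xs.max(),ys.min(),ys.max(),xs.mean(),ys.mean())
  if n=='top': print(at_z(C[n],(xs.mean(),ys.mean()),.115), at_z(C[n],((xs.min()+xs.max())/2,(ys.min()+ys.max())/2),.115))
E
```

```text
rack [ 0.47472828  0.20383136 -0.11800524] 0.329878490516333
yellow by rack 0.4880576060457463 0.2143351310532132
{'side': np.float64(46.0), 'top': np.float64(27.0)}
cap [0.48744636 0.21466965] 0.7203099838969405
scan [ 4.92443119e-01 -2.68372144e-01 -2.69295487e+00  9.54848851e-04] 0.24509681225313512
scan [ 0.4918526  -0.2678005   0.44061605 -0.00122119] 0.24346654711143567
mix [ 0.59622995 -0.00169905  0.23849701] 0.2895567346569189 [6.04724216e-01 1.89742520e-04 1.02500000e-01]
top 205.0 295 312 161 181 304.8292682926829 172.90731707317073
[5.97986613e-01 2.16650176e-04 1.15000000e-01] [0.60363647 0.00415471 0.115     ]
side 212.0 269 283 191 209 275.8066037735849 199.74528301886792
```

```bash
cat > plan.py <<'E'
import numpy as np
from scipy.spatial.transform import Rotation as R
def rows(p0,rpy0,pts,grip):
    """pts: list of (xyz,yaw) targets, one per row, tool pointing down"""
    p=np.array(p0,float); r=R.from_euler('xyz',rpy0,degrees=True); out=[]
    for q,yaw in pts:
        r2=R.from_euler('xyz',[180,0,yaw],degrees=True)
        s=np.round(r.inv().apply(np.array(q)-p),4); w=np.round((r.inv()*r2).as_rotvec(),3)
        out.append([*map(float,s),*map(float,w),grip]); p=p+r.apply(s); r=r*R.from_rotvec(w)
    print('['+',\n'.join(str(o).replace(' ','') for o in out)+']',len(out),'end',p.round(4),r.as_euler('xyz',degrees=True).round(1))
def line(p0,y0,p1,y1,n): return [(np.array(p0)+(np.array(p1)-p0)*t,y0+(y1-y0)*t) for t in (np.arange(n)+1)/n]
E
python3 - <<'E'
from plan import *
p0=[.1824,-.6233,.2215]; N=24; a=[]
f0,f1=np.arctan2(-.6233,.1824),np.arctan2(.2145,.488)
for t in (np.arange(N)+1)/N:
    f=f0+(f1-f0)*t; r=.6494+(.533-.6494)*t; a.append(([r*np.cos(f),r*np.sin(f),.2215-.0515*max(0,(t-.75)/.25)],16.3-23.1*t))
rows(p0,[180,0,16.3],a,.05)
E
```

```text
[[0.0456,-0.0065,-0.0,-0.0,-0.0,0.017,0.05],
[0.0446,-0.0104,-0.0,-0.0,-0.0,0.017,0.05],
[0.0431,-0.0142,-0.0,-0.0,-0.0,0.016,0.05],
[0.0414,-0.0178,-0.0,-0.0,-0.0,0.017,0.05],
[0.0393,-0.0212,-0.0,-0.0,-0.0,0.017,0.05],
[0.0371,-0.0245,-0.0,-0.0,-0.0,0.017,0.05],
[0.0344,-0.0274,-0.0,-0.0,-0.0,0.017,0.05],
[0.0317,-0.0301,-0.0,-0.0,-0.0,0.016,0.05],
[0.0286,-0.0325,-0.0,-0.0,-0.0,0.017,0.05],
[0.0255,-0.0347,-0.0,-0.0,-0.0,0.017,0.05],
[0.0221,-0.0365,-0.0,-0.0,-0.0,0.017,0.05],
[0.0186,-0.038,-0.0,-0.0,-0.0,0.017,0.05],
[0.0151,-0.0392,-0.0,-0.0,-0.0,0.016,0.05],
[0.0115,-0.04,-0.0,-0.0,-0.0,0.017,0.05],
[0.0078,-0.0405,-0.0,-0.0,-0.0,0.017,0.05],
[0.0042,-0.0408,-0.0,-0.0,-0.0,0.017,0.05],
[0.0005,-0.0406,-0.0,-0.0,-0.0,0.017,0.05],
[-0.003,-0.0402,-0.0,-0.0,-0.0,0.016,0.05],
[-0.0065,-0.0394,0.0086,-0.0,-0.0,0.017,0.05],
[-0.0099,-0.0383,0.0086,-0.0,-0.0,0.017,0.05],
[-0.0132,-0.037,0.0085,-0.0,-0.0,0.017,0.05],
[-0.0162,-0.0354,0.0086,-0.0,-0.0,0.017,0.05],
[-0.0191,-0.0334,0.0086,-0.0,-0.0,0.016,0.05],
[-0.0219,-0.0314,0.0086,-0.0,-0.0,0.017,0.05]] 24 end [0.4879 0.2144 0.17  ] [180.    0.   -6.8]
```

play_rows(steps=[[[0.0456,-0.0065,0,0,0,0.017,0.05],[0.0446,-0.0104,0,0,0,0.017,0.05],[0.0431,-0.0142,0,0,0,0.016,0.05],[0.0414,-0.0178,0,0,0,0.017,0.05],[0.0393,-0.0212,0,0,0,0.017,0.05],[0.0371,-0.0245,0,0,0,0.017,0.05],[0.0344,-0.0274,0,0,0,0.017,0.05],[0.0317,-0.0301,0,0,0,0.016,0.05],[0.0286,-0.0325,0,0,0,0.017,0.05],[0.0255,-0.0347,0,0,0,0.017,0.05],[0.0221,-0.0365,0,0,0,0.017,0.05],[0.0186,-0.038,0,0,0,0.017,0.05]]])

```text
time_s: 2.7
tool_pos: [0.5368, -0.2484, 0.2226]
tool_rot: [180.0, -0.0, 4.7]
force: [0.7, -0.2, -0.6]
grip_width: 0.05
grasp_force: 0.0
```

play_rows(steps=[[[0.0151,-0.0392,0,0,0,0.016,0.05],[0.0115,-0.04,0,0,0,0.017,0.05],[0.0078,-0.0405,0,0,0,0.017,0.05],[0.0042,-0.0408,0,0,0,0.017,0.05],[0.0005,-0.0406,0,0,0,0.017,0.05],[-0.003,-0.0402,0,0,0,0.016,0.05],[-0.0065,-0.0394,0.0086,0,0,0.017,0.05],[-0.0099,-0.0383,0.0086,0,0,0.017,0.05],[-0.0132,-0.037,0.0085,0,0,0.017,0.05],[-0.0162,-0.0354,0.0086,0,0,0.017,0.05],[-0.0191,-0.0334,0.0086,0,0,0.016,0.05],[-0.0219,-0.0314,0.0086,0,0,0.017,0.05]]])

```text
time_s: 3.9
tool_pos: [0.4873, 0.2155, 0.1709]
tool_rot: [-180.0, -0.0, -6.8]
force: [1.1, 0.3, 0.7]
grip_width: 0.0501
grasp_force: 0.0
```

play_rows(steps=[[[0,0,0,0,0,0,0.05],[0,0,0,0,0,0,0.05],[0,0,0,0,0,0,0.05]]])

```text
time_s: 4.2
tool_pos: [0.4887, 0.2127, 0.1712]
tool_rot: [180.0, -0.0, -6.9]
force: [0.6, -0.7, -0.5]
grip_width: 0.0501
grasp_force: 0.0
```

Run:
```python
from h import *
c=read_camera('side'); o=get_obs(); print(o['qpos'].round(1),o['tool_pos'],o['tool_rot'],o['grip_width'])
print(proj(c,[o['tool_pos'],[.488,.2145,.11],[.488,.2145,.093]]))
cv2.imwrite('pics/s2.png',cv2.resize(c['frame'][200:310,220:340,::-1],None,fx=5,fy=5,interpolation=2))
```

```text
[   8.2    8.7  -37.4  102.6    5.6   70.5 -127.7] [0.48888356 0.21246867 0.17125166] [ 1.79975840e+02 -4.21028824e-02 -6.91730963e+00] 0.04972903820503363
[[267.45026916 218.68128384]
 [269.49735555 241.32530076]
 [270.08476334 247.23387578]]
```

View pics/s2.png

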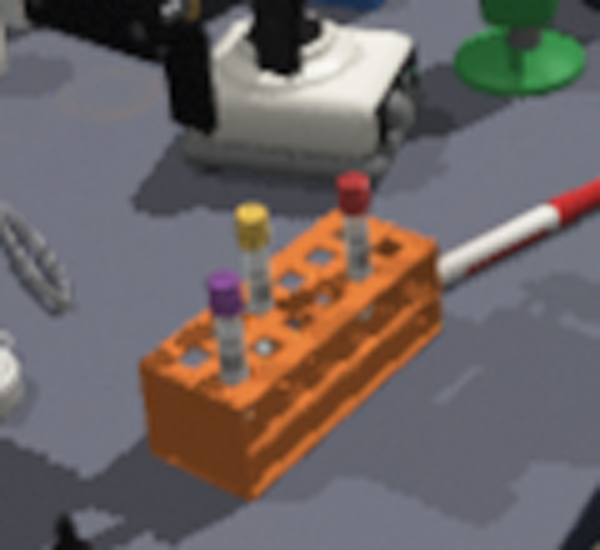

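play_rows(steps=[[[0,0,0.02,0,0,0,0.045],[0,0,0.02,0,0,0,0.045],[0,0,0.02,0,0,0,0.045],[0,0,0.015,0,0,0,0.045],[0,0,0.015,0,0,0,0.045],[0,0,0,0,0,0,0.045],[0,0,0,0,0,0,0.03],[0,0,0,0,0,0,0.02],[0,0,0,0,0,0,0],[0,0,0,0,0,0,0],[0,0,0,0,0,0,0]]], force=30)

```text
time_s: 5.35
tool_pos: [0.4881, 0.2141, 0.0815]
tool_rot: [-180.0, -0.0, -6.8]
force: [0.3, 0.1, 0.7]
grip_width: 0.0143
grasp_force: 30.0
```

play_rows(steps=[[[0,0,0,0,0,0,0],[0,0,0,0,0,0,0],[0,0,0,0,0,0,0]]])

```text
time_s: 5.65
tool_pos: [0.4882, 0.2141, 0.0814]
tool_rot: [-180.0, -0.0, -6.8]
force: [0.0, -0.5, 2.5]
grip_width: 0.0144
grasp_force: 30.0
```

play_rows(steps=[[[0,0,-0.005,0,0,0,0],[0,0,-0.01,0,0,0,0],[0,0,-0.015,0,0,0,0],[0,0,-0.015,0,0,0,0],[0,0,-0.015,0,0,0,0],[0,0,-0.015,0,0,0,0],[0,0,-0.015,0,0,0,0],[0,0,-0.01,0,0,0,0],[0,0,0,0,0,0,0],[0,0,0,0,0,0,0]]])

```text
time_s: 6.65
tool_pos: [0.4877, 0.2138, 0.1809]
tool_rot: [180.0, 0.0, -6.8]
force: [0.1, 0.1, -0.5]
grip_width: 0.0143
grasp_force: 30.0
```

Run:
```python
from h import *
c=read_camera('side'); o=get_obs(); print(o['qpos'].round(1),o['tool_pos'],o['tool_rot'],o['grip_width'],o['grasp_force'])
T=o['tool_pos']; b=T+[0,0,-.0545]
print(proj(c,[T,b,b+[0,0,.036],b+[0,0,.083]]))
cv2.imwrite('pics/s3.png',cv2.resize(c['frame'][185:265,230:310,::-1],None,fx=7,fy=7,interpolation=2))
```

```text
[   8.3    8.2  -37.6  102.     5.3   71.6 -127.5] [0.48741499 0.21371617 0.180376  ] [ 1.79964306e+02  6.32745111e-02 -6.77684705e+00] 0.014600363070266542 30.00248475931585
[[267.35480387 215.64093607]
 [269.32816793 235.6051539 ]
 [268.03716874 222.54431553]
 [266.27732761 204.74027609]]
```

View pics/s3.png

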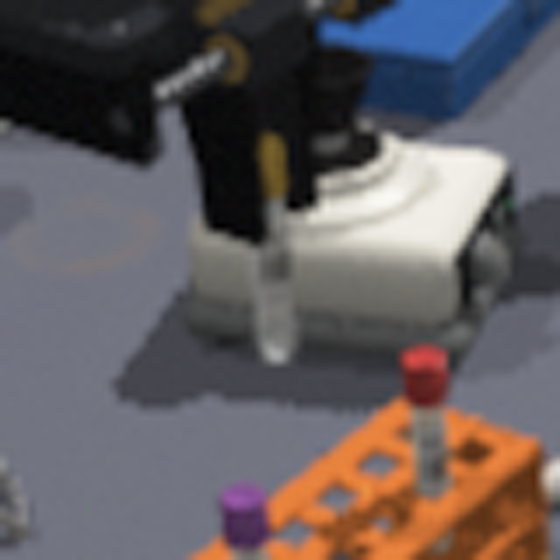

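Run:
```python
from plan import *
p=[.488,.214,.181]
rows(p,[180,0,-6.8],line(p,-6.8,[.40,.40,.30],-9,8),0)
```

```text
[[-0.0137,-0.0218,-0.0149,-0.0,-0.0,0.005,0],
[-0.0138,-0.0217,-0.0149,-0.0,-0.0,0.005,0],
[-0.0139,-0.0216,-0.0148,-0.0,-0.0,0.004,0],
[-0.0139,-0.0216,-0.0149,-0.0,-0.0,0.005,0],
[-0.0141,-0.0216,-0.0149,-0.0,-0.0,0.005,0],
[-0.0142,-0.0214,-0.0149,-0.0,-0.0,0.005,0],
[-0.0143,-0.0214,-0.0148,-0.0,-0.0,0.005,0],
[-0.0144,-0.0213,-0.0149,-0.0,-0.0,0.004,0]] 8 end [0.4 0.4 0.3] [180.   0.  -9.]
```

play_rows(steps=[[[-0.0137,-0.0218,-0.0149,0,0,0.005,0],[-0.0138,-0.0217,-0.0149,0,0,0.005,0],[-0.0139,-0.0216,-0.0148,0,0,0.004,0],[-0.0139,-0.0216,-0.0149,0,0,0.005,0],[-0.0141,-0.0216,-0.0149,0,0,0.005,0],[-0.0142,-0.0214,-0.0149,0,0,0.005,0],[-0.0143,-0.0214,-0.0148,0,0,0.005,0],[-0.0144,-0.0213,-0.0149,0,0,0.004,0],[0,0,0,0,0,0,0],[0,0,0,0,0,0,0]]])

```text
time_s: 7.7
tool_pos: [0.3994, 0.4, 0.2991]
tool_rot: [179.9, 0.0, -8.9]
force: [0.4, -1.2, -0.6]
grip_width: 0.0146
grasp_force: 30.0
```

Run:
```python
from h import *
c=read_camera('side'); o=get_obs(); print(o['qpos'].round(1),o['tool_pos'],o['tool_rot'],o['grip_width'],o['grasp_force'])
T=o['tool_pos']; b=T+[0,0,-.0545]
q=proj(c,[T,b,b+[0,0,.036],b+[0,0,.083]]);print(q)
for s in silhouettes('side','label'): print(s['p'],s['extent'])
u,v=q[2].astype(int); cv2.imwrite('pics/s4.png',cv2.resize(c['frame'][v-30:v+30,u-30:u+30,::-1],None,fx=10,fy=10,interpolation=0))
print(c['frame'][v-6:v+14:2,u-8:u+9].mean(2).astype(int))
```

```text
[  -7.7   10.5  -45.5   87.2    7.5   85.6 -152.3] [0.40007114 0.39885487 0.29872937] [ 1.79875179e+02  5.00818017e-02 -8.98056606e+00] 0.01447398680718476 30.001389272511005
[[245.41752379 215.57118511]
 [248.88424373 242.37773761]
 [246.6239903  224.90023626]
 [243.49560703 200.70988581]]
0.67 [247.2, 202.8, 251.9, 246.2]
[[ 12  14   9  12  14  13  17  39  92 124 120 115 120 125 124 123 123]
 [ 85  57  23   9   8  11  20  54  82  90  98 108 117 124 123 123 122]
 [124 124 124 120 105  95 105 115 117 121 118 105  99 119 123 122 122]
 [123 123 123 123 123 123 116 100  89  86  81  71  82 110 123 122 124]
 [123 123 121 121 122 125 122  97  84  79  80  70  79 107 123 123 116]
 [121 122 122 122 122 129 129 104  90  82  85  91  98 111 123 115  93]
 [122 122 122 121 123 124 126 124 121 122 120 118 114 114 108  74  75]
 [122 122 122 122 122 122 126 126 114 110 109 115 121 106  79  74  75]
 [122 122 122 123 122 122 126 132 125 127 127 125 123 113  89  74  75]
 [123 122 122 122 122 124 128 136 133 122 116 115 119 115  92  74  74]]
```

View pics/s4.png

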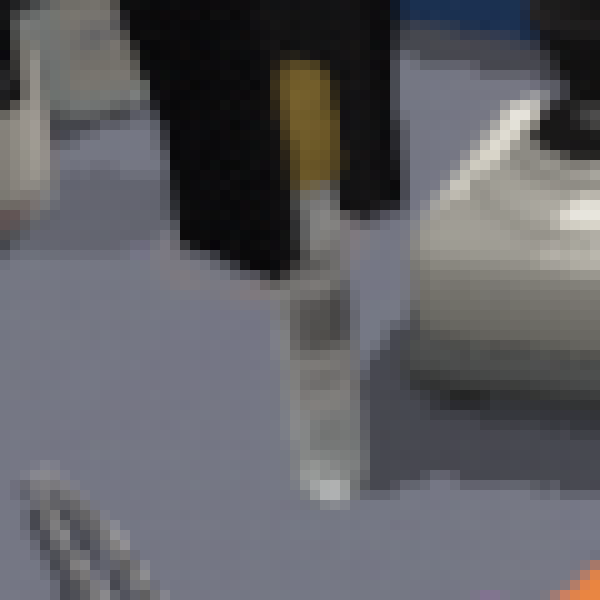

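play_rows(steps=[[[0,0,0,0,0,-0.14,0],[0,0,0,0,0,-0.14,0],[0,0,0,0,0,-0.14,0],[0,0,0,0,0,-0.14,0],[0,0,0,0,0,-0.14,0],[0,0,0,0,0,0,0],[0,0,0,0,0,0,0]]])

```text
time_s: 8.5
tool_pos: [0.4004, 0.3988, 0.2993]
tool_rot: [180.0, 0.1, 30.9]
force: [-0.1, -1.1, 0.2]
grip_width: 0.0144
grasp_force: 30.0
```

```bash
cat > lab.py <<'E'
from h import *
c=read_camera('side'); o=get_obs(); print(o['tool_pos'],o['tool_rot'])
T=o['tool_pos']; b=T+[0,0,-.0545]; v=np.array(c['view']); 
q=proj(c,b+np.array([[0,0,h] for h in np.arange(.01,.046,.003)]))
# profile perpendicular to axis
ax=q[0]-q[-1]; ax/=np.linalg.norm(ax); n=np.array([-ax[1],ax[0]]); n*=np.sign(n[0])
t=np.arange(-6,6.5,1.); g=c['frame'].astype(np.float32)
mx=(q[:,None,0]+t*n[0]).astype(np.float32); my=(q[:,None,1]+t*n[1]).astype(np.float32)
print(n,t); print(cv2.remap(g,mx,my,1).mean(2).astype(int))
E
python3 lab.py
```

```text
[0.40028378 0.3990294  0.29950613] [1.79969764e+02 4.77200350e-02 3.09063234e+01]
[ 0.99171196 -0.12848107] [-6. -5. -4. -3. -2. -1.  0.  1.  2.  3.  4.  5.  6.]
[[121 121 121 126 134 125 115 113 115 117 106  76  73]
 [121 122 121 126 134 125 116 114 114 118 109  78  73]
 [121 122 121 126 133 127 121 120 119 118 108  83  73]
 [121 121 123 129 133 127 123 125 127 129 119  91  73]
 [121 121 123 130 134 128 122 122 121 129 134 110  73]
 [121 121 121 127 133 127 122 123 120 122 133 124  87]
 [121 121 121 127 137 127 120 118 119 128 138 130 118]
 [121 120 121 128 135 128 120 111 101 106 118 123 121]
 [121 120 122 130 134 127 118 108  96  92 101 115 121]
 [121 120 122 130 135 127 116 107  96  91 103 116 120]
 [122 122 123 131 137 129 120 117 109 104 109 117 121]
 [118 116 113 121 128 122 122 120 114 114 117 117 121]]
```

play_rows(steps=[[[0,0,0,0,0,-0.14,0],[0,0,0,0,0,-0.14,0],[0,0,0,0,0,-0.14,0],[0,0,0,0,0,-0.14,0],[0,0,0,0,0,-0.14,0],[0,0,0,0,0,0,0],[0,0,0,0,0,0,0]]])

```text
time_s: 9.25
tool_pos: [0.3999, 0.3997, 0.2999]
tool_rot: [180.0, 0.0, 71.0]
force: [-0.1, -0.4, -0.3]
grip_width: 0.0144
grasp_force: 30.0
```

```bash
python3 lab.py
```

```text
[0.39990475 0.39976843 0.29991195] [1.79993500e+02 1.46826299e-02 7.10299988e+01]
[ 0.99169354 -0.12862319] [-6. -5. -4. -3. -2. -1.  0.  1.  2.  3.  4.  5.  6.]
[[122 122 121 127 138 131 121 119 120 121 109  79  73]
 [122 122 121 127 135 127 118 115 115 117 108  81  74]
 [122 123 124 130 134 129 122 120 120 118 107  85  74]
 [122 122 124 130 134 128 122 122 124 125 115  90  74]
 [121 121 123 129 134 128 122 123 126 136 140 112  73]
 [121 122 122 129 138 128 122 123 125 137 148 131  89]
 [121 121 121 129 140 130 123 122 126 137 144 130 119]
 [121 122 123 131 138 131 123 121 122 128 133 127 122]
 [121 121 123 130 136 131 123 122 123 123 123 124 122]
 [121 121 123 131 136 128 120 121 122 121 121 123 122]
 [123 123 123 130 138 124 116 117 118 121 124 123 122]
 [123 123 122 125 117  88  88  99 110 123 135 128 123]]
```

play_rows(steps=[[[0,0,0,0,0,-0.146,0],[0,0,0,0,0,-0.146,0],[0,0,0,0,0,-0.146,0],[0,0,0,0,0,-0.146,0],[0,0,0,0,0,-0.146,0],[0,0,0,0,0,-0.146,0],[0,0,0,0,0,-0.146,0],[0,0,0,0,0,-0.146,0],[0,0,0,0,0,-0.146,0],[0,0,0,0,0,-0.146,0],[0,0,0,0,0,-0.146,0],[0,0,0,0,0,-0.146,0]]])

```text
time_s: 10.5
tool_pos: [0.3998, 0.3999, 0.2999]
tool_rot: [-180.0, 0.0, 171.8]
force: [0.5, 0.3, 0.2]
grip_width: 0.0145
grasp_force: 30.0
```

play_rows(steps=[[[0,0,0,0,0,-0.146,0],[0,0,0,0,0,-0.146,0],[0,0,0,0,0,-0.146,0],[0,0,0,0,0,-0.146,0],[0,0,0,0,0,-0.146,0],[0,0,0,0,0,-0.146,0],[0,0,0,0,0,-0.146,0],[0,0,0,0,0,-0.146,0],[0,0,0,0,0,-0.146,0],[0,0,0,0,0,-0.146,0],[0,0,0,0,0,-0.146,0],[0,0,0,0,0,-0.146,0]]])

```text
time_s: 11.7
tool_pos: [0.3999, 0.3998, 0.2999]
tool_rot: [-180.0, -0.0, -87.8]
force: [-0.1, -0.2, -0.0]
grip_width: 0.0146
grasp_force: 30.0
```

```bash
python3 lab.py
```

```text
[0.39992858 0.39991126 0.29988507] [-1.79994075e+02 -1.62884536e-02 -8.74924847e+01]
[ 0.99168195 -0.12871248] [-6. -5. -4. -3. -2. -1.  0.  1.  2.  3.  4.  5.  6.]
[[120 125 132 131 127 120 116 117 108  81  73  72  72]
 [119 123 130 126 120 118 117 116 108  83  72  72  73]
 [120 123 129 125 122 122 122 122 116  91  72  73  72]
 [119 117 117 121 122 123 123 121 115  97  79  73  73]
 [117 112 106 112 112 112 113 118 116 112 110  90  72]
 [116 104 102 109 113 112 113 118 115 112 120 111  87]
 [115 104 104 105 106 108 111 112 112 114 119 120 116]
 [114  95  78  72  73  79  83  85  99 113 119 120 120]
 [113  89  66  65  67  74  82  82  94 113 120 120 120]
 [115  94  65  70  70  74  82  78  95 113 120 120 120]
 [116  96  79  94 101 103 105  98 101 113 120 120 120]
 [116 102 103 113 120 123 123 117  97  91 109 119 120]]
```

play_rows(steps=[[[0,0,0,0,0,-0.125,0],[0,0,0,0,0,-0.125,0],[0,0,0,0,0,0,0]]])

```text
time_s: 12.05
tool_pos: [0.3999, 0.3999, 0.2999]
tool_rot: [180.0, -0.0, -73.9]
force: [-0.9, -0.5, -0.9]
grip_width: 0.0143
grasp_force: 30.0
```

```bash
python3 lab.py; python3 -c "
from h import *;print(get_obs()['qpos'].round(1))"
```

```text
[0.39982645 0.39990996 0.29992552] [ 1.79996154e+02 -1.58862513e-02 -7.39902831e+01]
[ 0.99169048 -0.12864681] [-6. -5. -4. -3. -2. -1.  0.  1.  2.  3.  4.  5.  6.]
[[120 124 131 127 124 123 115 116 109  88  73  73  72]
 [120 124 132 127 121 118 116 116 110  87  74  73  72]
 [120 123 128 125 121 122 122 122 114  88  72  72  72]
 [119 116 116 120 122 124 124 122 115  96  79  72  72]
 [118 111 104 110 114 113 112 112 113 112 109  89  73]
 [118 108  99 109 115 115 112 110 114 114 120 111  86]
 [117 108 102 103 102 103 106 110 111 112 119 121 116]
 [115 101  82  72  71  73  77  83  90 103 116 120 120]
 [115  97  74  66  68  69  73  80  85 102 117 120 120]
 [116  98  72  68  72  72  74  81  84 104 119 119 120]
 [119 103  83  94 102 103 103 103  96 105 120 119 120]
 [118 107 100 108 117 122 124 121 115 110 110 108 113]]
[ 13.7  21.9 -78.1  86.6  21.4  88.8 132. ]
```

Run:
```python
from plan import *
p=[.4,.4,.3]; q=[.566,-.233,.2]; N=36; a=[]
f0,f1=np.arctan2(.4,.4),np.arctan2(q[1],q[0]); r1=np.hypot(q[0],q[1])
for k in range(N):
    t=max(0,(k-3)/(N-4)); u=(k+1)/N
    f=f0+(f1-f0)*t; r=.5657+(r1-.5657)*t; a.append(([r*np.cos(f),r*np.sin(f),.3-.1*t],286-265*u))
rows(p,[180,0,286],a,0)
```

```text
[[-0.0,-0.0,-0.0,0.0,-0.0,0.128,0],
[-0.0,-0.0,-0.0,-0.0,-0.0,0.129,0],
[-0.0,-0.0,-0.0,-0.0,-0.0,0.128,0],
[-0.0,-0.0,-0.0,-0.0,-0.0,0.129,0],
[0.01,-0.0183,0.0031,-0.0,-0.0,0.128,0],
[0.0083,-0.0192,0.0031,-0.0,-0.0,0.129,0],
[0.0065,-0.0199,0.0032,-0.0,-0.0,0.128,0],
[0.0047,-0.0205,0.0031,-0.0,-0.0,0.129,0],
[0.0028,-0.0209,0.0031,-0.0,-0.0,0.128,0],
[0.0009,-0.0211,0.0032,-0.0,-0.0,0.129,0],
[-0.0011,-0.0212,0.0031,-0.0,-0.0,0.128,0],
[-0.003,-0.021,0.0031,-0.0,-0.0,0.129,0],
[-0.0049,-0.0207,0.0031,-0.0,-0.0,0.128,0],
[-0.0068,-0.0203,0.0032,-0.0,-0.0,0.129,0],
[-0.0086,-0.0195,0.0031,-0.0,-0.0,0.128,0],
[-0.0105,-0.0188,0.0031,-0.0,-0.0,0.129,0],
[-0.0121,-0.0177,0.0031,-0.0,-0.0,0.128,0],
[-0.0137,-0.0167,0.0032,-0.0,-0.0,0.129,0],
[-0.0153,-0.0153,0.0031,-0.0,-0.0,0.128,0],
[-0.0166,-0.0139,0.0031,-0.0,-0.0,0.129,0],
[-0.0178,-0.0123,0.0031,-0.0,-0.0,0.128,0],
[-0.019,-0.0107,0.0032,-0.0,-0.0,0.128,0],
[-0.0199,-0.009,0.0031,-0.0,-0.0,0.129,0],
[-0.0207,-0.0071,0.0031,-0.0,-0.0,0.128,0],
[-0.0213,-0.0052,0.0031,-0.0,-0.0,0.129,0],
[-0.0217,-0.0032,0.0032,-0.0,0.0,0.128,0],
[-0.022,-0.0013,0.0031,-0.0,0.0,0.129,0],
[-0.0221,0.0008,0.0031,-0.0,0.0,0.128,0],
[-0.0219,0.0028,0.0031,-0.0,0.0,0.129,0],
[-0.0217,0.0048,0.0032,-0.0,0.0,0.128,0],
[-0.0212,0.0068,0.0031,-0.0,0.0,0.129,0],
[-0.0205,0.0087,0.0031,-0.0,0.0,0.128,0],
[-0.0197,0.0106,0.0031,-0.0,0.0,0.129,0],
[-0.0187,0.0124,0.0032,-0.0,0.0,0.128,0],
[-0.0175,0.014,0.0031,-0.0,0.0,0.129,0],
[-0.0162,0.0157,0.0031,-0.0,0.0,0.128,0]] 36 end [ 0.566 -0.233  0.2  ] [180.   0.  21.]
```

play_rows(steps=[[[0,0,0,0,0,0.128,0],[0,0,0,0,0,0.129,0],[0,0,0,0,0,0.128,0],[0,0,0,0,0,0.129,0],[0.01,-0.0183,0.0031,0,0,0.128,0],[0.0083,-0.0192,0.0031,0,0,0.129,0],[0.0065,-0.0199,0.0032,0,0,0.128,0],[0.0047,-0.0205,0.0031,0,0,0.129,0],[0.0028,-0.0209,0.0031,0,0,0.128,0],[0.0009,-0.0211,0.0032,0,0,0.129,0],[-0.0011,-0.0212,0.0031,0,0,0.128,0],[-0.003,-0.021,0.0031,0,0,0.129,0]]])

```text
time_s: 13.3
tool_pos: [0.51, 0.2724, 0.2749]
tool_rot: [-180.0, 0.0, -162.6]
force: [0.0, -0.4, 0.2]
grip_width: 0.0143
grasp_force: 30.0
```

play_rows(steps=[[[-0.0049,-0.0207,0.0031,0,0,0.128,0],[-0.0068,-0.0203,0.0032,0,0,0.129,0],[-0.0086,-0.0195,0.0031,0,0,0.128,0],[-0.0105,-0.0188,0.0031,0,0,0.129,0],[-0.0121,-0.0177,0.0031,0,0,0.128,0],[-0.0137,-0.0167,0.0032,0,0,0.129,0],[-0.0153,-0.0153,0.0031,0,0,0.128,0],[-0.0166,-0.0139,0.0031,0,0,0.129,0],[-0.0178,-0.0123,0.0031,0,0,0.128,0],[-0.019,-0.0107,0.0032,0,0,0.128,0],[-0.0199,-0.009,0.0031,0,0,0.129,0],[-0.0207,-0.0071,0.0031,0,0,0.128,0]]])

```text
time_s: 14.5
tool_pos: [0.5961, 0.0303, 0.2373]
tool_rot: [-180.0, 0.0, 109.1]
force: [0.3, 0.0, -1.0]
grip_width: 0.0146
grasp_force: 30.0
```

play_rows(steps=[[[-0.0213,-0.0052,0.0031,0,0,0.129,0],[-0.0217,-0.0032,0.0032,0,0,0.128,0],[-0.022,-0.0013,0.0031,0,0,0.129,0],[-0.0221,0.0008,0.0031,0,0,0.128,0],[-0.0219,0.0028,0.0031,0,0,0.129,0],[-0.0217,0.0048,0.0032,0,0,0.128,0],[-0.0212,0.0068,0.0031,0,0,0.129,0],[-0.0205,0.0087,0.0031,0,0,0.128,0],[-0.0197,0.0106,0.0031,0,0,0.129,0],[-0.0187,0.0124,0.0032,0,0,0.128,0],[-0.0175,0.014,0.0031,0,0,0.129,0],[-0.0162,0.0157,0.0031,0,0,0.128,0]]])

```text
time_s: 15.7
tool_pos: [0.5694, -0.2328, 0.1998]
tool_rot: [-180.0, 0.0, 20.7]
force: [0.2, 0.2, 0.1]
grip_width: 0.0145
grasp_force: 30.0
```

play_rows(steps=[[[0,0,0.01,0,0,0,0],[0,0,0.015,0,0,0,0],[0,0,0.015,0,0,0,0],[0,0,0.015,0,0,0,0],[0,0,0.015,0,0,0,0],[0,0,0.015,0,0,0,0],[0,0,0.01,0,0,0,0],[0,0,0.0085,0,0,0,0],[0,0,0,0,0,0,0],[0,0,0,0,0,0,0],[0,0,0,0,0,0,0],[0,0,0,0,0,0,0]]])

```text
time_s: 16.9
tool_pos: [0.5702, -0.2322, 0.0974]
tool_rot: [179.9, -0.1, 21.4]
force: [-0.5, -0.1, -0.4]
grip_width: 0.0146
grasp_force: 30.0
```

Run:
```python
from loc import *
o=get_obs(); print(o['time_s'],o['qpos'].round(1),o['tool_pos'],o['tool_rot'],o['grasp_force'])
c=C['side']
W=np.array([.492+.023*.9,-.268+.023*.43,.078]); T=o['tool_pos']
print(proj(c,[W,T,T+[0,0,-.0545],[.6047,.0002,.115]]))
a=cv2.resize(c['frame'][140:230,250:400,::-1],None,fx=4.5,fy=4.5,interpolation=2)
b=cv2.resize(C['top']['frame'][140:240,280:430,::-1],None,fx=4,fy=4,interpolation=2); cv2.imwrite('pics/s5.png',a); cv2.imwrite('pics/t5.png',b)
M={'top':pick('top','scanner',(394,213))}
if M['top'] is None: M={}
```

```text
17.0 [ 34.2  20.3 -17.6  96.3   6.7  64.4 -53.9] [ 0.5699788  -0.23219518  0.09713793] [ 1.79951678e+02 -3.91012995e-02  2.13555162e+01] 30.001453338190913
[[339.32614634 176.64245423]
 [320.69471121 171.62852254]
 [321.03343857 186.17710604]
 [275.15980826 193.49134109]]
```

View pics/s5.png

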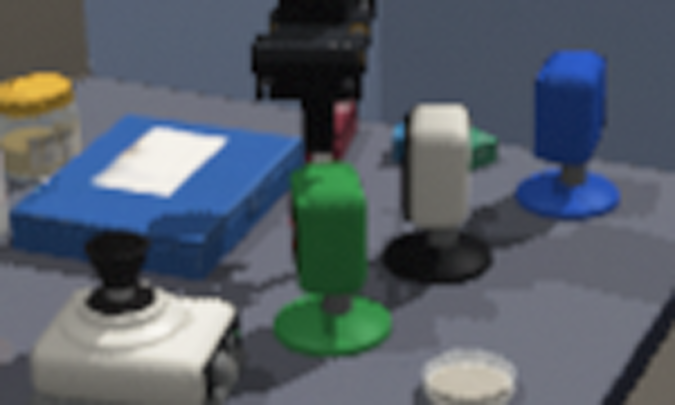

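View pics/t5.png

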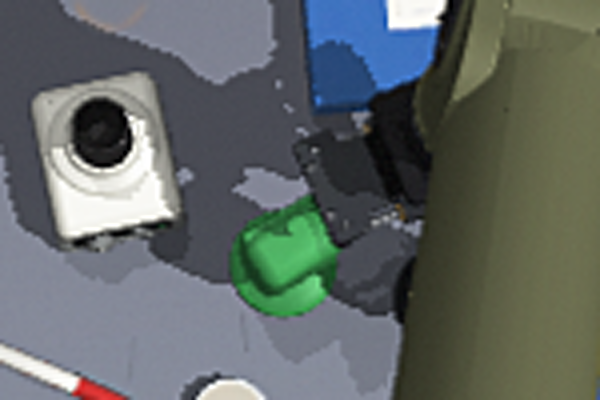

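play_rows(steps=[[[0,0,0,0,0,0,0],[0,0,0,0,0,0,0],[0,0,0,0,0,0,0],[0,0,0,0,0,0,0],[0,0,0,0,0,0,0],[0,0,0,0,0,0,0],[0,0,0,0,0,0,0],[0,0,0,0,0,0,0],[0,0,0,0,0,0,0],[0,0,0,0,0,0,0],[0,0,0,0,0,0,0],[0,0,0,0,0,0,0]]])

```text
time_s: 18.25
tool_pos: [0.5696, -0.232, 0.0965]
tool_rot: [180.0, 0.0, 21.4]
force: [0.0, 0.0, -0.1]
grip_width: 0.0144
grasp_force: 30.0
```

```bash
python3 - <<'E'
from loc import *
o=get_obs(); print(o['time_s'],o['tool_pos'])
for n,roi in(('top',(292,160,316,185)),('side',(266,186,288,212))):
  g=C[n]['frame'].mean(2).astype(int); x0,y0,x1,y1=roi; print(n); print(g[y0:y1,x0:x1])
  print(proj(C[n],cyl(.603,0,.0175,.115,.115)).min(0),proj(C[n],cyl(.603,0,.0175,.115,.115)).max(0),proj(C[n],[[.603,0,.115],[.608,0,.115],[.603,.005,.115]]))
E
python3 - <<'E'
import sys; sys.path.insert(0,'.')
from plan import *
p=[.57,-.232,.097]; u=[.57,-.232,.215]; q=[.605,.0,.215]
rows(p,[180,0,21.4],line(p,21.4,u,21.4,8)+line(u,21.4,q,21.4,10),0)
E
```

```text
18.35 [ 0.56964865 -0.23203635  0.0965692 ]
top
[[ 76  74  75  74  74  71  69  65  68  78  90 131 147 146 149 153 156 159
  161 163 166 168 176 168]
 [ 72  69  67  67  76  89 131 148 148 150 155 159 164 167 151 167 172 178
  178 178 177 175 176 171]
 [ 89 112 142 146 145 149 156 162 166 155 133 133 136 140 140 146 144 148
  155 176 178 176 176 173]
 [152 155 159 162 165 170 177 157 142 157 164 169 168 168 166 165 159 154
  138 136 159 176 178 178]
 [170 173 177 180 184 167 145 155 164 175 125  86  79  79  74 124 163 164
  155 151 144 135 171 183]
 [147 172 182 185 164 153 159 170 125  75  39  22  17  20  17  38  72 123
  160 159 153 147 140 154]
 [178 181 184 162 153 161 171 129  56  13   9  13  13  15  12   9  16  40
   80 151 158 153 150 128]
 [183 185 163 150 160 168 120  53  12   8  17  13  18  15  18  19  15   6
   15 101 151 154 151 150]
 [183 169 143 155 164 175  91  15   9  16  19  19  12  18  16  17  20  14
    7 144 124 136 145 149]
 [185 153 153 160 170 132  55   8  14  14  16  16  16  13  18  18  18  17
    5  40 255 223 152 140]
 [169 147 157 162 160 103  36   9  15  15 
[... 4170 characters left out ...]
 194.27653249]]
[[0.0,0.0,-0.0148,0.0,0.0,0.0,0],
[0.0,0.0,-0.0147,0.0,0.0,0.0,0],
[0.0,0.0,-0.0147,0.0,0.0,0.0,0],
[0.0,0.0,-0.0148,0.0,0.0,0.0,0],
[0.0,0.0,-0.0148,0.0,0.0,0.0,0],
[0.0,0.0,-0.0147,0.0,0.0,0.0,0],
[0.0,0.0,-0.0147,0.0,0.0,0.0,0],
[0.0,0.0,-0.0148,0.0,0.0,0.0,0],
[0.0117,-0.0203,-0.0,0.0,0.0,0.0,0],
[0.0117,-0.0203,-0.0,0.0,0.0,0.0,0],
[0.0118,-0.0204,-0.0,0.0,0.0,0.0,0],
[0.0117,-0.0203,-0.0,0.0,0.0,0.0,0],
[0.0117,-0.0203,-0.0,0.0,0.0,0.0,0],
[0.0117,-0.0203,-0.0,0.0,0.0,0.0,0],
[0.0118,-0.0204,-0.0,0.0,0.0,0.0,0],
[0.0117,-0.0203,-0.0,0.0,0.0,0.0,0],
[0.0117,-0.0203,-0.0,0.0,0.0,0.0,0],
[0.0117,-0.0203,-0.0,0.0,0.0,0.0,0]] 18 end [ 0.605 -0.     0.215] [180.    0.   21.4]
```

play_rows(steps=[[[0,0,-0.0148,0,0,0,0],[0,0,-0.0147,0,0,0,0],[0,0,-0.0147,0,0,0,0],[0,0,-0.0148,0,0,0,0],[0,0,-0.0148,0,0,0,0],[0,0,-0.0147,0,0,0,0],[0,0,-0.0147,0,0,0,0],[0,0,-0.0148,0,0,0,0],[0.0117,-0.0203,0,0,0,0,0],[0.0117,-0.0203,0,0,0,0,0],[0.0118,-0.0204,0,0,0,0,0],[0.0117,-0.0203,0,0,0,0,0]]], force=40)

```text
time_s: 19.55
tool_pos: [0.5838, -0.1384, 0.2152]
tool_rot: [180.0, -0.0, 21.3]
force: [0.6, -1.0, 0.4]
grip_width: 0.014
grasp_force: 40.0
```

play_rows(steps=[[[0.0117,-0.0203,0,0,0,0,0],[0.0117,-0.0203,0,0,0,0,0],[0.0118,-0.0204,0,0,0,0,0],[0.0117,-0.0203,0,0,0,0,0],[0.0117,-0.0203,0,0,0,0,0],[0.0117,-0.0203,0,0,0,0,0],[0,0,0.01,0,0,0,0],[0,0,0.015,0,0,0,0],[0,0,0.01,0,0,0,0],[0,0,0,0,0,0,0],[0,0,0,0,0,0,0],[0,0,0,0,0,0,0]]])

```text
time_s: 20.75
tool_pos: [0.6051, -0.0008, 0.18]
tool_rot: [180.0, -0.0, 21.3]
force: [0.7, -0.3, -0.5]
grip_width: 0.0141
grasp_force: 40.0
```

Run:
```python
from h import *
c=read_camera('side'); o=get_obs(); print(o['time_s'],o['tool_pos'],o['tool_rot'],o['force'],o['grip_width'],o['grasp_force'])
T=o['tool_pos']; b=T+[-.0018,-.0007,-.0545]
print(proj(c,[T,b,b+[0,0,.083],[.603,0,.115]]))
cv2.imwrite('pics/s6.png',cv2.resize(c['frame'][155:215,245:305,::-1],None,fx=10,fy=10,interpolation=2))
```

```text
20.8 [ 6.05162461e-01 -5.91242955e-04  1.80149990e-01] [ 1.79968597e+02 -4.99799394e-02  2.13174802e+01] [-0.28474683  0.85299011 -0.69481911] 0.01434104645290581 40.00097315758467
[[273.42588007 172.93641615]
 [275.54268718 190.10037503]
 [273.30899835 163.6555608 ]
 [275.69111315 193.56747034]]
```

View pics/s6.png

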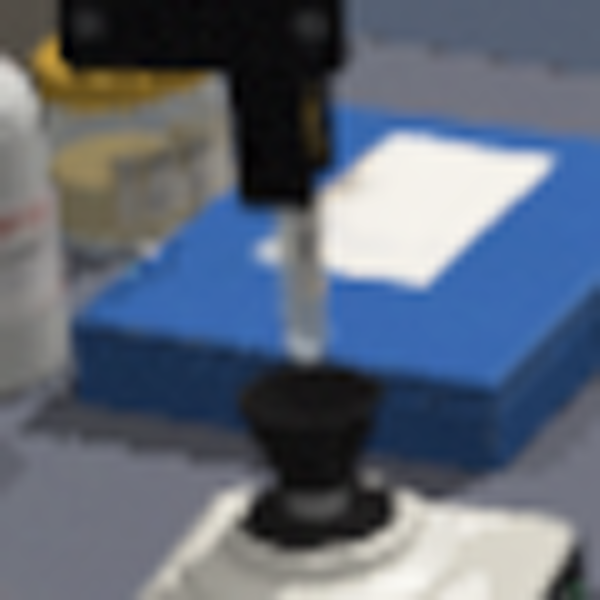

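play_rows(steps=[[[0,0,0.008,0,0,0,0],[0,0,0.008,0,0,0,0],[0,0,0.006,0,0,0,0],[0,0,0.004,0,0,0,0],[0,0,0.002,0,0,0,0],[0,0,0.002,0,0,0,0],[0,0,0.002,0,0,0,0],[0,0,0,0,0,0,0],[0,0,0,0,0,0,0]]])

```text
time_s: 21.7
tool_pos: [0.6049, -0.0, 0.1477]
tool_rot: [180.0, -0.0, 21.4]
force: [-0.9, -0.5, -0.2]
grip_width: 0.0144
grasp_force: 40.0
```

play_rows(steps=[[[0,0,0.001,0,0,0,0],[0,0,0.001,0,0,0,0],[0,0,0.001,0,0,0,0],[0,0,0,0,0,0,0],[0,0,0,0,0,0,0]]])

```text
time_s: 22.2
tool_pos: [0.6053, 0.0001, 0.1454]
tool_rot: [180.0, -0.1, 21.4]
force: [-2.0, 0.6, 5.0]
grip_width: 0.0145
grasp_force: 40.0
```

play_rows(steps=[[[0,0,0.001,0,0,0,0],[0,0,0.001,0,0,0,0],[0,0,0.001,0,0,0,0],[0,0,0.0005,0,0,0,0],[0,0,0,0,0,0,0],[0,0,0,0,0,0,0],[0,0,0,0,0,0,0]]])

```text
time_s: 22.9
tool_pos: [0.606, 0.0002, 0.143]
tool_rot: [179.9, -0.2, 21.4]
force: [0.3, 0.4, 9.2]
grip_width: 0.014
grasp_force: 40.0
```

play_rows(steps=[[[0,0,0.001,0,0,0,0],[0,0,0.001,0,0,0,0],[0,0,0,0,0,0,0],[0,0,0,0,0,0,0],[0,0,0,0,0,0,0],[0,0,0,0,0,0,0]]])

```text
time_s: 23.5
tool_pos: [0.6064, 0.0003, 0.1416]
tool_rot: [179.9, -0.2, 21.4]
force: [-1.0, -0.0, 10.9]
grip_width: 0.0142
grasp_force: 40.0
```

Run:
```python
from h import *
F=[]
for k in range(6):
    c=read_camera('side'); o=get_obs(); F.append([*o['tool_pos'],*o['force']])
print(np.mean(F,0).round(4),o['time_s'],o['tool_rot'])
T=o['tool_pos']; print(proj(c,[T,[.603,0,.115-.0055]]))
cv2.imwrite('pics/s7.png',cv2.resize(c['frame'][155:215,245:305,::-1],None,fx=10,fy=10,interpolation=2))
```

```text
[ 6.06400e-01  3.00000e-04  1.41600e-01 -1.45980e+00  1.10480e+00
  1.09628e+01] 23.8 [179.91118652  -0.22448466  21.36847067]
[[273.94797209 185.21029594]
 [275.83291584 195.24242109]]
```

View pics/s7.png

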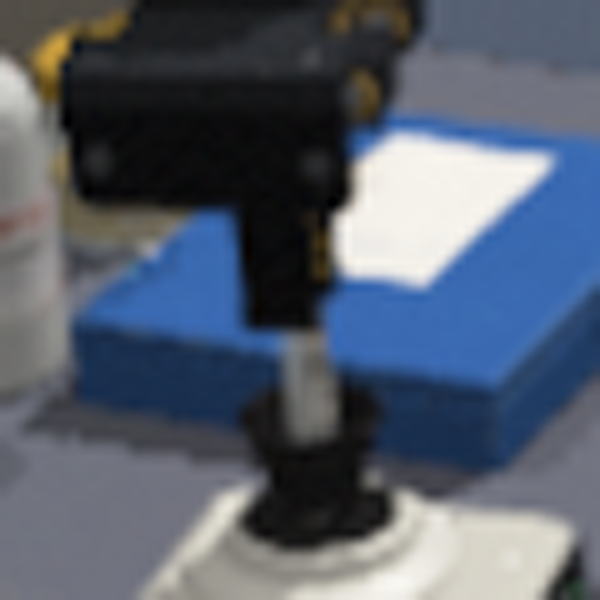

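play_rows(steps=[[[0,0,0.0005,0,0,0,0],[0,0,0,0,0,0,0],[0,0,0,0,0,0,0],[0,0,0,0,0,0,0],[0,0,0,0,0,0,0],[0,0,0,0,0,0,0],[0,0,0,0,0,0,0]]])

```text
time_s: 24.5
tool_pos: [0.6065, 0.0004, 0.1412]
tool_rot: [179.9, -0.2, 21.4]
force: [-1.1, 0.8, 12.0]
grip_width: 0.0143
grasp_force: 40.0
```

```bash
python3 -c "
from cell import *
print(get_obs()['force']); print(sign_off())"
```

```text
[-1.06747205  0.79593792 11.95023362]
the job is handed in; nothing more can be done
None
```

I handed the job in with the yellow-capped tube still gripped, pressing the mixer cup with about 12 N (about 6 mm down), after holding it about 1.5 s in front of the scanner window; `sign_off` gave no verdict, and the label's exact facing could only be estimated from the images.

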